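# Load the press tools into the feed tray in reverse order

### The arm

A 6-joint arm with a two-finger parallel gripper is mounted at the origin on the work surface; the furniture and walls round the work are solid. World frame = base frame: x ahead of the robot, y to its left, z up, the work surface at z = 0. Lengths are in mm, angles in rad, forces in N, time in s.
With the tool pointing down it reaches from about 325 to 875 mm from the base axis. Payload 4.4 kg.
Tool frame: the origin (TCP) lies on the centre line of the jaws, within the pads' length; the fingertips stand ahead of it and the grasp point (between the pads) lies 6 mm ahead of it (ctrl.tcp_to_tips is the z of the fingertips in the tool frame, in mm); z points along the fingers, y is the line along which they close (so a half turn about z gives the same grasp; the last joint's range is limited). The gripper opens to 85 mm and grips with 20 to 120 N. Pads are 22 mm wide; open, the fingers measure 114 mm over their backs; the gripper's body (76 mm by 85 mm) begins 54 mm behind the grasp point. The pads swing forward as they close: fully open they stand 13 mm farther back than shut.
Start: joints at [-1.313, 0.207, 1.542, -0, 1.393, -0.15], TCP at [228.028, -527.855, 256.282] pointing down, gripper open.
Joint ranges: [-2.73, 2.73], [-0.86, 2.22], [0.23, 2.46], [-1.11, 4.25], [0.08, 2.63], [-2.82, 2.82]. Speed limits (rad/s): [2.79, 2.79, 3.14, 3.14, 3.14, 3.14].

### API

Orientations are given as a 3x3 rotation matrix whose columns are the frame's x, y, z axes.
In Python, from plant import ctrl, sensors, optics gives the robot as it stands. Calls block until the motion is done:
- ctrl.move_ptp(position, orientation): joint-space move of the TCP to a pose.
- ctrl.move_l(position, rot=None, vel=150, threshold=None): straight line of the TCP; rot=None keeps the orientation; vel is the mean speed in mm/s. With threshold (N) it stops when the force on the tool has changed by that much, and returns True; else False.
- ctrl.set_joints(angles): joint-space move.
- ctrl.gripper_to(opening, force=None): finger opening in mm; force is the grip in N (None keeps the last); returns when the fingers have stopped.
- ctrl.hold(seconds).
- ctrl.solve_ik(position, orientation): joint angles nearest the present ones, or None.
- sensors.read_state(): the state.
- optics.grab_frame(name): name is "scene" or "side" or "wrist"; returns (picture, depth): 480x640x3 uint8, red, green, blue; 480x640 float32, mm along the optical axis (not along the pixel's ray), 0 where there is no reading.
- optics.camera_params(name): a dict with "mtx" (3x3 intrinsics, pixels), "R" (3x3) and "t" (3): a world point X has camera coordinates R X + t; the wrist camera has in their place "T_tool_cam" (4x4, takes a point from camera to tool coordinates, whose origin is the TCP and whose axes are the flange's). Camera axes: x right, y down, z forward; pixel columns grow to the right and rows downward; lengths in mm; the calibration is good to about 2 mm. The wrist camera is an equidistant fisheye: a pixel r from the principal point sees the ray r / f radians off the axis. A picture is of the moment at which its call begins: read the wrist's pose just before it. camera_params takes no time and is no camera call.
A pose or a line that the arm cannot do raises ctrl.MotionError and nothing moves.
- ctrl.finish_job(): hands the job in; it is judged then, once.
The state is a dict: "t": time; "q": joint angles; "qvel": joint speeds; "tau": joint torques, N m; "eef_pos": TCP position; "eef_rot": TCP orientation; "force": force on the tool from outside, world axes, zero at the start; "wrist_torque": the same for the moment, N m; "grip_width": finger opening in mm; "grasp_force": force on a finger pad.
Only numpy, scipy, OpenCV 4.12 (cv2) and the standard library are available. Lean on these libraries where they do the work, as an engineer would, in place of code of your own. Each camera call takes 0.05 s, during which the arm holds its last target. There are 200 camera calls.

### The job

Move the four steel press tools from the storage rack with the round seats into the square compartments of the feed tray, one to each, in reverse order: the tool next to the storage rack's black handle goes to the compartment farthest from the feed tray's black handle, and so on along the row, so that the tool that stood farthest from the handle ends up next to the tray's handle. Keep the tools upright and set them down on the compartment floor, do not drop them; leave all of them standing still.

Things in the scene. Friction and masses are not known exactly. Their poses are not given: they have to be found in the camera images.
- pin_tool: Bare steel press tool standing upright, 0.15 kg: round foot 28 mm in diameter and 14 mm high, and on it a slim round pin 14 mm in diameter (on a 6 mm high cone, 20 mm wide at its base); total height 72 mm. The tallest and thinnest. Origin on the underside of its foot, on its axis; z up.
- hex_tool: Bare steel press tool standing upright, 0.15 kg: round foot 28 mm in diameter and 14 mm high, and on it a hexagonal prism 24 mm across flats; total height 58 mm. At the start one pair of flats faces about along the rack's x. Origin on the underside of its foot, on its axis; z up.
- square_tool: Bare steel press tool standing upright, 0.15 kg: round foot 28 mm in diameter and 14 mm high, and on it a square prism 20 x 20 mm; total height 66 mm. Its sides are about parallel to the rack's at the start. Origin on the underside of its foot, on its axis; z up.
- tube_tool: Bare steel press tool standing upright, 0.15 kg: round foot 28 mm in diameter and 14 mm high, and on it a round tube 26 mm outside, with a 16 mm bore open at the top; total height 52 mm. The shortest. Origin on the underside of its foot, on its axis; z up.
- pin_seat: Dark rubber seat ring fixed on the storage rack, 44 mm outside, 32 mm inside, 8 mm high with a 2 mm floor; at the start the pin tool stands in it, on that floor. All four seats look alike and stay put, so this one shows from which place the tool came. Origin: centre of its underside, on the rack's top.
- hex_seat: Dark rubber seat ring fixed on the storage rack, 44 mm outside, 32 mm inside, 8 mm high with a 2 mm floor; at the start the hex tool stands in it, on that floor. All four seats look alike and stay put, so this one shows from which place the tool came. Origin: centre of its underside, on the rack's top.
- square_seat: Dark rubber seat ring fixed on the storage rack, 44 mm outside, 32 mm inside, 8 mm high with a 2 mm floor; at the start the square tool stands in it, on that floor. All four seats look alike and stay put, so this one shows from which place the tool came. Origin: centre of its underside, on the rack's top.
- tube_seat: Dark rubber seat ring fixed on the storage rack, 44 mm outside, 32 mm inside, 8 mm high with a 2 mm floor; at the start the tube tool stands in it, on that floor. All four seats look alike and stay put, so this one shows from which place the tool came. Origin: centre of its underside, on the rack's top.
- storage_rack: Storage rack: bare aluminium plate 62 (x) x 202 (y) x 10 mm with four round dark rubber seats on top, holding the tools at the start; places along y, 47 mm apart, at y = +70.5 (by the handle), +23.5, -23.5, -70.5 mm, x = 0. Black bow handle on the +y end, to y = 122 mm, 18 mm high. Origin: underside, middle of the row; z up. Fixed, any yaw.
- feed_tray: Feed tray, empty at the start: grey plate 62 (x) x 202 (y) mm with four square steel compartments; places along y, 47 mm apart, at y = +70.5 (by the handle), +23.5, -23.5, -70.5 mm, x = 0. Each 44 x 44 mm inside, floor at z = 9 mm, top of the 3 mm walls at 22 mm. Black bow handle on the +y end, to y = 122 mm, 18 mm high. Origin: underside, middle of the row; z up. Fixed, any yaw.
Not all that is in view belongs to the job. Leave any pink or purple look-alike of the hex_tool alone.

How it is judged (in metres and radians):
At the end, for the whole second after the job is handed in: Each tool stands upright (within 0.1 rad), at rest, on the floor of its compartment (height within 4 mm), within 10 mm of its centre along each side, mirrored: first from the handle on the storage rack is fourth from the handle on the tray, second is third, third second, fourth first (((y of pin_seat in the frame of storage_rack between 0.0605 and 0.0805 m and y of pin_tool in the frame of feed_tray between -0.0805 and -0.0605 m) or (y of pin_seat in the frame of storage_rack between 0.0135 and 0.0335 m and y of pin_tool in the frame of feed_tray between -0.0335 and -0.0135 m) or (y of pin_seat in the frame of storage_rack between -0.0335 and -0.0135 m and y of pin_tool in the frame of feed_tray between 0.0135 and 0.0335 m) or (y of pin_seat in the frame of storage_rack between -0.0805 and -0.0605 m and y of pin_tool in the frame of feed_tray between 0.0605 and 0.0805 m)) and x of pin_tool in the frame of feed_tray between -0.01 and 0.01 m and z of pin_tool in the frame of feed_tray between 0.005 and 0.013 m and angle between each of pin_tool, hex_tool, square_tool, tube_tool's own z axis and vertical below 0.1 rad and linear speed of each of pin_tool, hex_tool, square_tool, tube_tool below 0.02 m/s and angular speed of each of pin_tool, hex_tool, square_tool, tube_tool below 0.2 rad/s and ((y of hex_seat in the frame of storage_rack between 0.0605 and 0.0805 m and y of hex_tool in the frame of feed_tray between -0.0805 and -0.0605 m) or (y of hex_seat in the frame of storage_rack between 0.0135 and 0.0335 m and y of hex_tool in the frame of feed_tray between -0.0335 and -0.0135 m) or (y of hex_seat in the frame of storage_rack between -0.0335 and -0.0135 m and y of hex_tool in the frame of feed_tray between 0.0135 and 0.0335 m) or (y of hex_seat in the frame of storage_rack between -0.0805 and -0.0605 m and y of hex_tool in the frame of feed_tray between 0.0605 and 0.0805 m)) and x of hex_tool in the frame of feed_tray between -0.01 and 0.01 m and z of hex_tool in the frame of feed_tray between 0.005 and 0.013 m and ((y of square_seat in the frame of storage_rack between 0.0605 and 0.0805 m and y of square_tool in the frame of feed_tray between -0.0805 and -0.0605 m) or (y of square_seat in the frame of storage_rack between 0.0135 and 0.0335 m and y of square_tool in the frame of feed_tray between -0.0335 and -0.0135 m) or (y of square_seat in the frame of storage_rack between -0.0335 and -0.0135 m and y of square_tool in the frame of feed_tray between 0.0135 and 0.0335 m) or (y of square_seat in the frame of storage_rack between -0.0805 and -0.0605 m and y of square_tool in the frame of feed_tray between 0.0605 and 0.0805 m)) and x of square_tool in the frame of feed_tray between -0.01 and 0.01 m and z of square_tool in the frame of feed_tray between 0.005 and 0.013 m and ((y of tube_seat in the frame of storage_rack between 0.0605 and 0.0805 m and y of tube_tool in the frame of feed_tray between -0.0805 and -0.0605 m) or (y of tube_seat in the frame of storage_rack between 0.0135 and 0.0335 m and y of tube_tool in the frame of feed_tray between -0.0335 and -0.0135 m) or (y of tube_seat in the frame of storage_rack between -0.0335 and -0.0135 m and y of tube_tool in the frame of feed_tray between 0.0135 and 0.0335 m) or (y of tube_seat in the frame of storage_rack between -0.0805 and -0.0605 m and y of tube_tool in the frame of feed_tray between 0.0605 and 0.0805 m)) and x of tube_tool in the frame of feed_tray between -0.01 and 0.01 m and z of tube_tool in the frame of feed_tray between 0.005 and 0.013 m); the robot touches nothing.
It fails at once if a tool was tipped over (angle between any of pin_tool, hex_tool, square_tool, tube_tool's own z axis and vertical above 0.7 rad).
It fails at once if a tool was dropped from more than about 25 mm ((z of pin_tool in the frame of feed_tray above 0.035 m and contact force between pin_tool and anything else below 0.005 N) or (z of hex_tool in the frame of feed_tray above 0.035 m and contact force between hex_tool and anything else below 0.005 N) or (z of square_tool in the frame of feed_tray above 0.035 m and contact force between square_tool and anything else below 0.005 N) or (z of tube_tool in the frame of feed_tray above 0.035 m and contact force between tube_tool and anything else below 0.005 N)).
It also fails if it takes over 96 s, if anything falls off the work surface, if the arm or the gripper's body presses on something with over 40 N, if the wrist force passes 120 N, or if a joint passes its speed limit or range.

## Working session

There is one attempt and no reset: what is moved stays moved. The work goes in short steps, each a Python script; the robot and the scene stay as the last script left them, time stands still between calls to the robot, and variables do not carry over. Pictures are saved under pics/ and viewed, at most 14 in all, crops included, and the job is handed in when it is done.

```bash
mkdir -p pics; ls; python3 - <<'E'
from plant import ctrl,sensors,optics
import cv2,numpy as np
for n in("scene","side"):
    im,d=optics.grab_frame(n); cv2.imwrite(f"pics/{n}0.png",im[...,::-1]); np.save(f"{n}0.npy",d); np.save(f"{n}0im.npy",im)
    p=optics.camera_params(n); print(n,p, (d>0).mean())
p=optics.camera_params("wrist");print(p,ctrl.tcp_to_tips,sensors.read_state()["t"],sensors.read_state()["eef_rot"])
E
```

```text
pics
scene {'mtx': array([[604.73937346,   0.        , 330.15172289],
       [  0.        , 604.73937346, 242.53586188],
       [  0.        ,   0.        ,   1.        ]]), 'R': array([[-0.78110759, -0.62436538,  0.00622955],
       [-0.45472422,  0.5619855 , -0.69094007],
       [ 0.42789814, -0.54253126, -0.7228852 ]]), 't': array([519.80362488, 172.30312577, 875.15586531])} 0.995751953125
side {'mtx': array([[524.34390134,   0.        , 317.54030168],
       [  0.        , 524.34390134, 233.0544237 ],
       [  0.        ,   0.        ,   1.        ]]), 'R': array([[-0.90068445, -0.43391091, -0.02210986],
       [-0.17109388,  0.4010029 , -0.89995753],
       [ 0.39936751, -0.80679489, -0.43541658]]), 't': array([ 578.37225497,   54.50398475, 1016.65126928])} 0.9956673177083334
{'mtx': array([[371.64829954,   0.        , 320.6068948 ],
       [  0.        , 371.64829954, 240.16405838],
       [  0.        ,   0.        ,   1.        ]]), 'T_tool_cam': array([[ 9.02067307e-04, -9.49266122e-01, -3.14472599e-01,
         8.10080818e+01],
       [ 9.99998053e-01,  1.40816163e-03, -1.38216995e-03,
        -4.42281641e-01],
       [ 1.75487536e-03, -3.14470740e-01,  9.49265545e-01,
        -1.17931537e+02],
       [ 0.00000000e+00,  0.00000000e+00,  0.00000000e+00,
         1.00000000e+00]])} 25.0 0.1 [[ 9.17980927e-01  3.96624202e-01 -5.10646293e-04]
 [ 3.96624397e-01 -9.17978801e-01  2.00207120e-03]
 [ 3.25307422e-04 -2.04039796e-03 -9.99997865e-01]]
```

View pics/scene0.png

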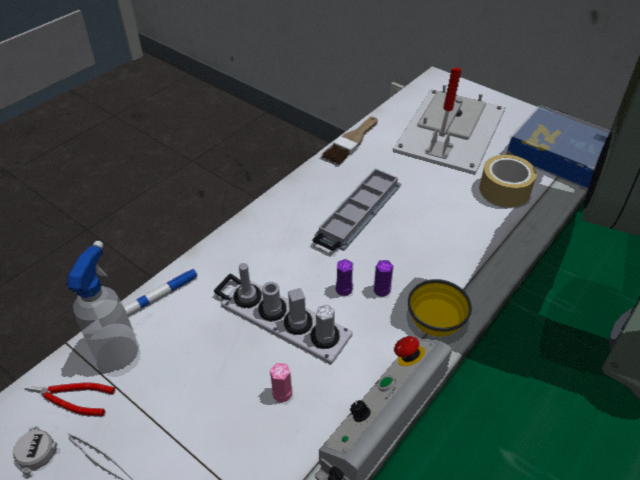

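View pics/side0.png

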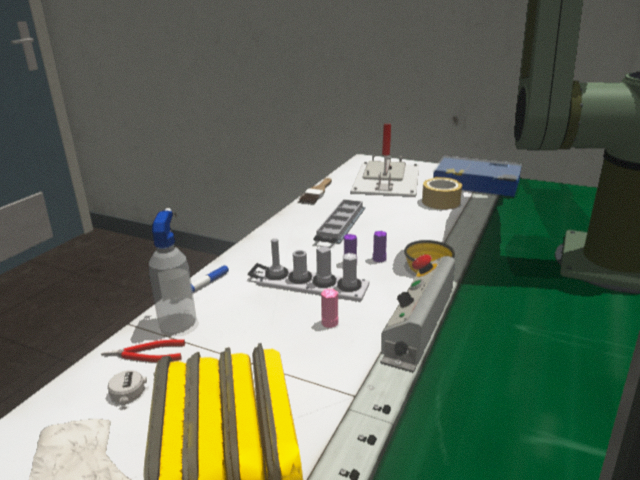

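Scene view: on the storage rack, handle at about (228,287), stand the pin (247,285), tube (271,300), square (297,312) and hex (324,325). The tray's handle is at its lower-left end (325,242), and its far compartment is at about (380,182). There are three hex look-alikes, pink (281,382) and purple (345,277) and (384,278). The bare grey one in the rack at (324,325) is the hex tool, because it is steel and sits in a seat. Next I get rough positions from both views and check them in a crop.

```bash
cat > h.py <<'E'
import numpy as np,cv2
from plant import ctrl,sensors,optics
def ray(n,uv):
    p=optics.camera_params(n); d=np.linalg.inv(p["mtx"])@[uv[0],uv[1],1.]
    return -p["R"].T@p["t"], p["R"].T@d
def onplane(n,uv,z):
    o,d=ray(n,uv); return o+d*(z-o[2])/d[2]
def wray(uv,pos,rot):
    p=optics.camera_params("wrist"); K=p["mtx"]; T=p["T_tool_cam"]
    x=(uv[0]-K[0,2])/K[0,0]; y=(uv[1]-K[1,2])/K[1,1]; r=np.hypot(x,y); s=np.sin(r)/max(r,1e-9)
    R=np.array(rot); return np.array(pos)+R@T[:3,3], R@T[:3,:3]@[x*s,y*s,np.cos(r)]
def meet(rays):
    A=np.zeros((3,3));b=np.zeros(3)
    for o,d in rays:
        d=d/np.linalg.norm(d);M=np.eye(3)-np.outer(d,d);A+=M;b+=M@o
    X=np.linalg.solve(A,b); return X,[np.linalg.norm(np.cross(X-o,d/np.linalg.norm(d))) for o,d in rays]
def wproj(X,pos,rot):
    p=optics.camera_params("wrist");K=p["mtx"];T=p["T_tool_cam"];R=np.array(rot)
    c=T[:3,:3].T@(R.T@(np.array(X)-pos)-T[:3,3]); r=np.hypot(c[0],c[1]);th=np.arctan2(r,c[2])
    return K[0,0]*th*c[:2]/r+K[:2,2]
def down(yaw): # closing line (tool y) at world angle yaw
    c,s=np.cos(yaw),np.sin(yaw); y=np.array([c,s,0]);z=np.array([0,0,-1.]);return np.c_[np.cross(y,z),y,z]
E
python3 - <<'E'
from h import *
np.set_printoptions(precision=1,suppress=True)
S={"pin":(244,267),"tube":(271,287),"sq":(297,292),"hex":(325,310)}
D={"pin":(275,242),"tube":(299,254),"sq":(323,250),"hex":(350,258)}
for k in S: print(k,*meet([ray("scene",S[k]),ray("side",D[k])]))
for n,uv,z in[("handleR",(217,289),18),("rack end",(338,346),10),("trayhandle",(323,243),18),("tray far",(388,176),22),("bottle top",(98,245),200),("tape",(508,165),30)]: print(n,onplane("scene",uv,z))
for n,b in(("scene",(180,160,410,420)),("side",(230,190,400,340))):
    im=np.load(n+"0im.npy")[b[1]:b[3],b[0]:b[2],::-1]; cv2.imwrite(f"pics/{n}crop.png",cv2.resize(im,None,fx=2.2,fy=2.2,interpolation=cv2.INTER_CUBIC))
    d=np.load(n+"0.npy")
    for k,uv in (S if n=="scene" else D).items():
        o,r=ray(n,uv); print(n,k,"depth",o+r*d[uv[1]+2,uv[0]])
E
```

```text
pin [575.5 316.2  74.4] [np.float64(1.1436297990326005), np.float64(1.143629799032656)]
tube [530.6 308.3  55. ] [np.float64(0.8422638583267528), np.float64(0.8422638583265948)]
sq [486.8 299.1  68.1] [np.float64(1.2478485418558638), np.float64(1.2478485418557423)]
hex [437.4 294.6  60.7] [np.float64(2.307522754702307), np.float64(2.3075227547023625)]
handleR [616.6 343.   18. ]
rack end [408.4 303.5  10. ]
trayhandle [550.9 162.7  18. ]
tray far [563.1 -44.   22. ]
bottle top [656.7 476.1 200. ]
tape [ 401.2 -204.2   30. ]
scene pin depth [569.9 322.   84.5]
scene tube depth [531.5 308.4  55.1]
scene sq depth [481.7 306.   79.7]
scene hex depth [434.2 301.6  72.6]
side pin depth [568.1 326.3  80. ]
side tube depth [521.3 323.8  64.2]
side sq depth [476.  318.9  79.3]
side hex depth [427.8 312.3  70.6]
```

View pics/scenecrop.png

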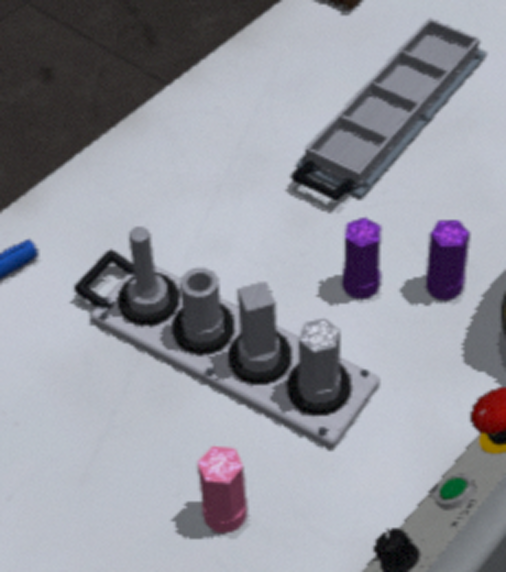

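The crop confirms the order from the rack handle: pin, tube, square, hex (bare steel). The tray handle is at its near-left end. Heights from hand-picked pixels are only rough (8 mm low against the nominal values), so I'll refine with wrist views from two places over each rack.

```bash
python3 - <<'E'
from h import *
import json
def go(p,yaws):
    for y in yaws:
        q=ctrl.solve_ik(p,down(y))
        if q is not None: ctrl.move_ptp(p,down(y)); return
    raise SystemExit("no ik %s"%p)
s=sensors.read_state(); p=np.array(s["eef_pos"]); ctrl.move_l([p[0],p[1],380])
V={}
def shot(n):
    s=sensors.read_state(); im,d=optics.grab_frame("wrist"); cv2.imwrite(f"pics/{n}.png",im[...,::-1])
    V[n]=dict(pos=list(map(float,s["eef_pos"])),rot=np.array(s["eef_rot"]).tolist()); print(n,s["t"],np.round(s["eef_pos"]),np.round(s["q"],2))
# tray: row about along y -> closing along x; rack: row about along x -> closing along y
for n,c,yw in(("t1",(560,20,300),0),("t2",(560,130,300),0)): go(c,[yw,yw+np.pi]) ; shot(n)
for n,c,yw in(("r1",(470,303,300),np.pi/2+.15),("r2",(570,318,300),np.pi/2+.15)): go(c,[yw,yw-np.pi]) ; shot(n)
json.dump(V,open("V.json","w"))
E
python3 - <<'E'
import cv2,numpy as np
I=[cv2.imread(f"pics/{n}.png") for n in("t1","t2","r1","r2")]
for i,n in((0,"t"),(2,"r")): cv2.imwrite(f"pics/pair_{n}.png",cv2.resize(np.vstack(I[i:i+2]),(400*1,600)) )
E
```

```text
t1 3.375 [560.  19. 300.] [-0.12  0.14  1.52 -0.    1.47 -0.12]
t2 3.9417 [560. 130. 300.] [ 0.08  0.18  1.49 -0.    1.48  0.08]
r1 5.2417 [471. 302. 300.] [ 0.42  0.14  1.53 -0.    1.47 -1.3 ]
r2 5.775 [571. 317. 299.] [ 0.37  0.35  1.28  0.    1.52 -1.34]
```

View pics/t1.png

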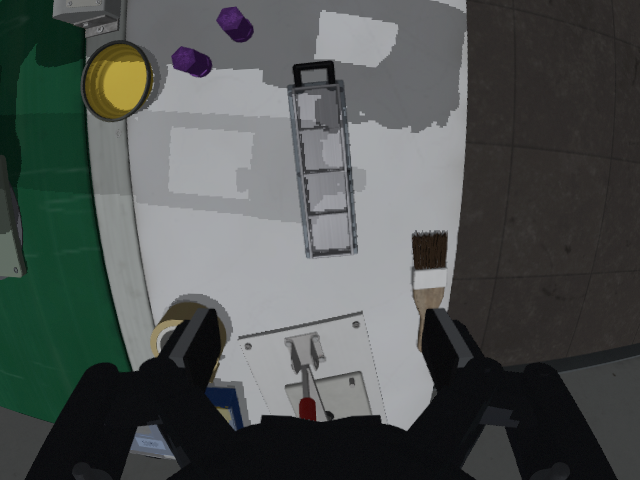

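View pics/r1.png

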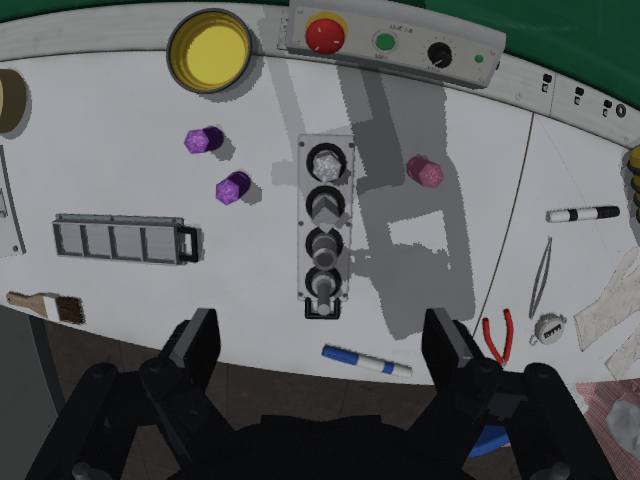

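View pics/r2.png

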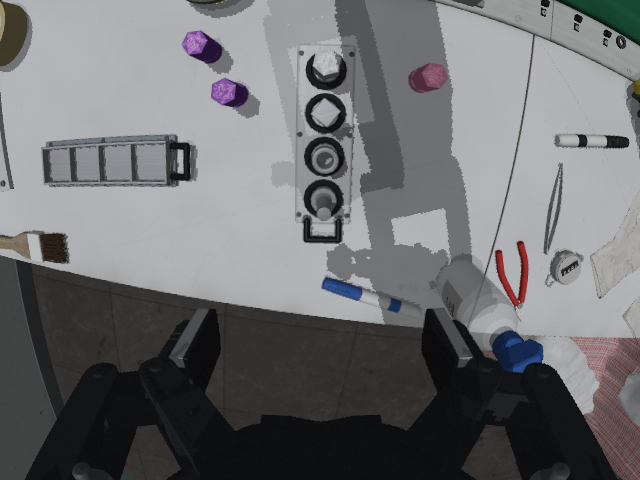

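t1 shows the tray with its handle at (314,72) and four compartments down to (330,235). r1 and r2 show the seats in a row along the image column: in r2 hex is (327,65), square (326,112), tube (324,157) and pin (323,205). The square tool's top looks turned about 45°, contrary to the text. I'll enlarge these and extract contours.

```bash
cat > comp.py <<'E'
from h import *
import json
V=json.load(open("V.json"))
B={"r1":(290,125,365,325),"r2":(290,40,365,240),"t1":(282,58,362,262)}
c=wproj([565,50,20],np.array(V["t2"]["pos"]),V["t2"]["rot"]).astype(int); B["t2"]=(c[0]-45,c[1]-100,c[0]+45,c[1]+100)
out=[]
for n,(a,b,e,f) in B.items():
    im=cv2.imread(f"pics/{n}.png")
    if n[0]=="r": # seats: dark blobs (rubber)
        g=cv2.cvtColor(im,cv2.COLOR_BGR2GRAY)
    cr=cv2.resize(im[max(b,0):f,a:e],None,fx=2.6,fy=2.6,interpolation=cv2.INTER_CUBIC)
    for v in range((max(b,0)//20+1)*20,f,20):
        y=int((v-max(b,0))*2.6);cv2.line(cr,(0,y),(6,y),(0,0,255),1);cv2.putText(cr,str(v),(8,y+4),0,.35,(0,0,255),1)
    for u in range((a//20+1)*20,e,20):
        x=int((u-a)*2.6);cv2.line(cr,(x,0),(x,6),(0,0,255),1);cv2.putText(cr,str(u),(x-8,16),0,.35,(0,0,255),1)
    cr=cr[:590,:200]; z=np.zeros((590,200,3),np.uint8); z[:cr.shape[0],:cr.shape[1]]=cr; out.append(z)
print(B["t2"]); cv2.imwrite("pics/comp.png",np.hstack(out))
E
python3 comp.py
```

```text
(np.int64(278), np.int64(163), np.int64(368), np.int64(363))
```

View pics/comp.png

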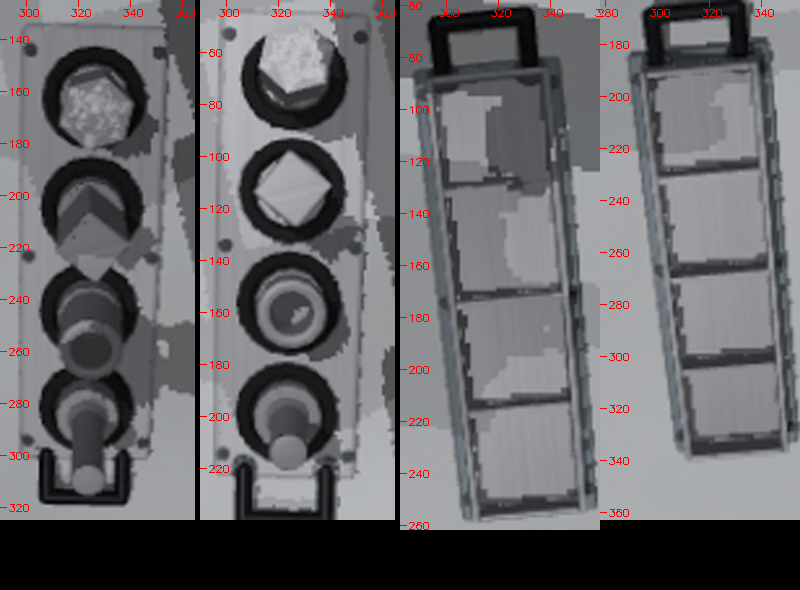

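The composite confirms that the hex's flats face the rack's x and that the square stands turned 45°. That is fine, because the fingers clear the neighbours at 45°. Next I triangulate tops, seat rings and tray dividers from the two wrist places.

```bash
cat > tri.py <<'E'
from h import *
import json
np.set_printoptions(precision=1,suppress=True)
V=json.load(open("V.json"))
R=lambda n,uv:wray(uv,V[n]["pos"],V[n]["rot"])
r=lambda n,x,y:R(n,((290+x/2.6,125+y/2.6) if n=="r1" else (290+(x-200)/2.6,40+y/2.6) if n=="r2" else (282+(x-400)/2.6,58+y/2.6) if n=="t1" else (278+(x-600)/2.6,163+y/2.6)))
P={"hex":((95,107),(300,62)),"sq":((95,243),(291,187)),"tube":((91,348),(290,312)),"pin":((88,479),(288,452)),
"s_hex":((94.5,97),(294,77)),"s_sq":((92,206),(292.5,190)),"s_tube":((88,314),(290.5,304)),"s_pin":((86,413),(286.5,414))}
for k,(a,b) in P.items():
    X,e=meet([r("r1",*a),r("r2",*b)]); z=18 if k[1]=="_" else {"hex":70,"sq":78,"tube":64,"pin":84}[k]
    pl=[o+d*(z-o[2])/d[2] for o,d in (r("r1",*a),r("r2",*b))]
    print(k,X,"err %.1f"%e[0],"plane",pl[0][:2],pl[1][:2])
for k,(a,b) in {"end_h":((495,75),(693,70)),"d1":((497,179),(708,167)),"d2":((515,294),(721,269)),"d3":((521,402),(730,359)),"end":((530,502),(738,445))}.items():
    X,e=meet([r("t1",*a),r("t2",*b)]); pl=[o+d*(22-o[2])/d[2] for o,d in (r("t1",*a),r("t2",*b))]
    print(k,X,"err %.1f"%e[0],"plane",pl[0][:2],pl[1][:2])
for a,b in((("t1",431,80),("t1",478,515)),(("t1",553,70),("t1",583,500)),):
    A,B=[o+d*(22-o[2])/d[2] for o,d in (r(*a),r(*b))]; print("edge",A,B,np.arctan2(*(A-B)[[1,0]]))
E
python3 tri.py
```

```text
hex [433.5 304.4  53.9] err 0.8 plane [431.7 303. ] [435.9 305.2]
sq [481.2 309.7  73.8] err 0.8 plane [480.  310.3] [481.4 308.8]
tube [526.5 315.8  63.2] err 0.3 plane [526.1 316.1] [526.4 315.4]
pin [574.1 321.9  82.7] err 0.1 plane [573.4 321.9] [573.8 321.7]
s_hex [434.1 303.9  15.9] err 0.2 plane [433.8 304. ] [434.4 303.7]
s_sq [480.9 310.2  13.7] err 0.0 plane [479.9 310. ] [481.  310.2]
s_tube [527.8 316.   19. ] err 0.4 plane [528.2 315.6] [527.8 316.4]
s_pin [572.8 321.5  24.1] err 0.0 plane [575.7 322. ] [574.1 321.8]
end_h [556.7 136.4  21.9] err 2.8 plane [559.4 136.3] [553.9 136.5]
d1 [560.2  93.5  18.8] err 0.0 plane [560.2  93.5] [560.2  94.4]
d2 [566.9  45.5  17.6] err 0.8 plane [567.6  46.1] [566.   47.3]
d3 [570.5  -1.9  14.2] err 0.1 plane [570.2   0. ] [570.4   2.2]
end [574.6 -44.5  23.3] err 0.2 plane [574.4 -44.9] [574.8 -45.3]
edge [533.8 134.5  22. ] [551.7 -51.   22. ] 1.6669346153339193
edge [582.7 138.5  22. ] [597.6 -44.1  22. ] 1.6527232965146719
```

The measurements hold together:
- **Seats:** spacing is 47.1 mm, along a row at 0.126 rad.
- **Tops:** square, tube and pin triangulate to 74, 63 and 83 mm, as they should. The hex top was clipped by the crop, so I'll re-measure it before grasping.
- **Tray:** dividers are 47 mm apart, the centre is about (566, 46), and the yaw is about 1.662 rad.

I'll move the pin first.

```bash
cat > act.py <<'E'
from h import *
RY=0.126; TY=1.662; TC=np.array([566.2,46.2]); UP=230
SEAT=dict(pin=(574.2,321.8),tube=(527.5,316.0),sq=(480.8,310.0),hex=(434.0,304.0))
TYP=dict(pin=-70.5,tube=-23.5,sq=23.5,hex=70.5)
GH=dict(pin=48,tube=38,sq=44,hex=40)        # grasp point above the tool's underside
GY=dict(pin=RY+np.pi/2,tube=RY+np.pi/2,hex=RY+np.pi/2,sq=RY+np.pi/4)
W=dict(pin=14,tube=26,sq=20,hex=24)
def slot(k): return TC+TYP[k]*np.array([np.cos(TY),np.sin(TY)])
def say(m):
    s=sensors.read_state(); print(m,"t%.1f"%s["t"],np.round(s["eef_pos"],1),"w%.1f g%.1f"%(s["grip_width"],s["grasp_force"]),np.round(s["force"],1))
def job(k,rot=None):
    x,y=SEAT[k]; R=down(GY[k]); zt=12+GH[k]+6
    ctrl.gripper_to(50); ctrl.move_ptp([x,y,UP],R); ctrl.move_l([x,y,zt+25],vel=200); ctrl.move_l([x,y,zt],vel=60); ctrl.hold(.2); say(k+" at")
    ctrl.gripper_to(0,60); say("gripped")
    if sensors.read_state()["grip_width"]<W[k]-4: raise SystemExit("missed")
    ctrl.move_l([x,y,zt+25],vel=60); ctrl.move_l([x,y,UP],vel=200); say("up")
    a,b=slot(k); Rt=down(TY-np.pi/2); z0=9+GH[k]+6
    ctrl.move_ptp([a,b,UP],Rt); ctrl.move_l([a,b,z0+25],vel=150); ctrl.move_l([a,b,z0+4],vel=50); ctrl.hold(.2); say("over floor")
    hit=ctrl.move_l([a,b,z0-3],vel=12,threshold=4); say("set %s, aim z %.1f"%(hit,z0))
    ctrl.gripper_to(48); ctrl.move_l([a,b,z0+60],vel=100); ctrl.move_l([a,b,UP],vel=250); say("clear")
E
python3 - <<'E'
from act import *
job("pin")
im,d=optics.grab_frame("wrist"); cv2.imwrite("pics/p1.png",im[:,:,::-1])
E
```

```text
pin at t8.3 [574.6 322.   66.4] w49.9 g0.0 [0.5 0.3 0.1]
gripped t8.7 [574.3 321.8  66.2] w12.4 g58.3 [-0.1  0.1  0.8]
up t10.1 [573.2 321.4 228.2] w12.6 g58.4 [-0.9 -0.8 -1.5]
over floor t13.3 [572.9 -24.1  67.3] w12.6 g58.4 [-0.2  0.5 -2.1]
set True, aim z 63.0 t13.7 [572.8 -24.1  63.2] w12.4 g59.0 [0.3 0.2 4.4]
clear t15.4 [572.2 -23.9 229.4] w48.0 g0.0 [-0.8  0.3 -0.2]
```

View pics/p1.png

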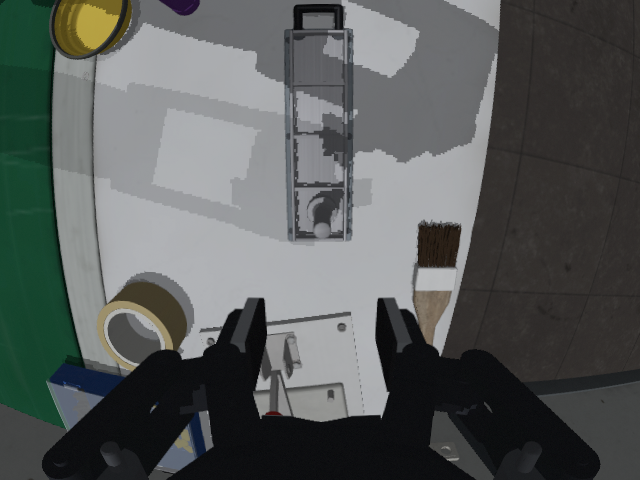

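The pin stands upright in the far compartment, with its foot at about (322,212), near the centre of the cell (columns 298–347, rows 185–238). Next are the tube and square, followed by two closer looks at the hex.

```bash
python3 - <<'E'
from act import *
import json
job("tube"); job("sq")
V={};out=[]
for n,p in(("h1",(370,296,240)),("h2",(420,302,240))):
    ctrl.move_ptp(p,down(RY+np.pi/2)); ctrl.hold(.2); s=sensors.read_state(); im,_=optics.grab_frame("wrist"); cv2.imwrite(f"pics/{n}.png",im[...,::-1])
    V[n]=dict(pos=list(map(float,s["eef_pos"])),rot=np.array(s["eef_rot"]).tolist())
    c=wproj([434,304,50],np.array(s["eef_pos"]),s["eef_rot"]).astype(int); b=[max(c[0]-50,0),max(c[1]-50,0)]; V[n]["b"]=[int(i) for i in b]
    out.append(cv2.resize(im[b[1]:b[1]+100,b[0]:b[0]+100,::-1],(400,400),interpolation=cv2.INTER_CUBIC))
json.dump(V,open("H.json","w")); cv2.imwrite("pics/hexpair.png",np.hstack(out)); print({k:v["b"] for k,v in V.items()}); say("now")
E
```

```text
tube at t18.7 [527.8 316.2  56.4] w50.3 g0.0 [-0.7  0.2 -1.5]
gripped t19.0 [527.9 316.2  56.5] w24.0 g59.1 [-0.3  0.2  1.7]
up t20.5 [526.5 315.5 228.2] w23.8 g59.0 [-0.6 -0.7 -1. ]
over floor t23.5 [568.7  22.8  57.3] w24.0 g59.0 [-0.3  0.1 -1.5]
set True, aim z 53.0 t23.9 [568.6  22.8  53.4] w23.8 g59.7 [ 0.5 -0.3  4.7]
clear t25.7 [567.5  22.9 228.7] w47.8 g0.0 [-0.8  0.1  0.3]
sq at t28.7 [481.2 310.2  62.4] w49.9 g0.0 [0.6 0.5 0.4]
gripped t29.0 [481.1 310.1  62.3] w19.2 g58.7 [-0.5  0.   1.9]
up t30.5 [479.8 309.6 228.4] w19.5 g58.5 [-1.1 -0.4 -2.6]
over floor t33.4 [564.4  69.6  63.3] w19.3 g58.5 [ 0.7  0.2 -1. ]
set True, aim z 59.0 t33.8 [564.3  69.6  59.3] w19.4 g59.1 [0.2 0.2 5. ]
clear t35.5 [563.5  69.6 229.2] w47.9 g0.0 [ 0.2  0.3 -0.5]
{'h1': [270, 234], 'h2': [269, 183]}
now t37.5 [419.2 301.9 239.8] w47.9 g0.0 [ 0.3  0.5 -0.1]
```

View pics/hexpair.png

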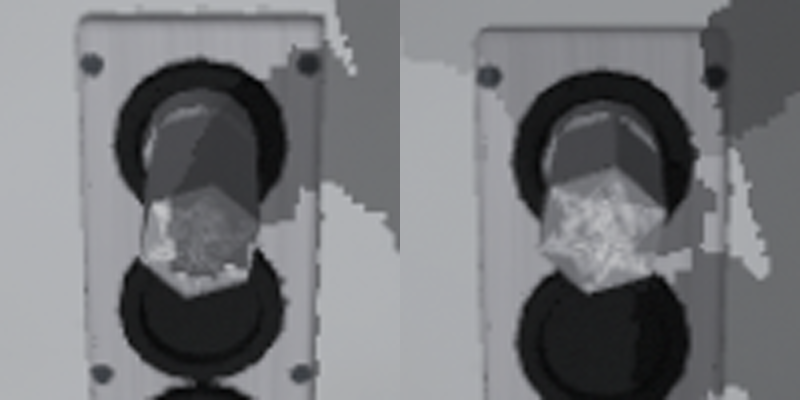

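The hex tool stands in its seat. Its top is at crop (201,241) in h1 and (603,230) in h2, and it looks turned by about 12° from the rack. I'll measure that turn and grasp along it.

```bash
python3 - <<'E'
from act import *
import json
V=json.load(open("H.json"))
px=lambda n,x,y:wray((V[n]["b"][0]+(x-(400 if n=="h2" else 0)+.5)/4-.5,V[n]["b"][1]+(y+.5)/4-.5),V[n]["pos"],V[n]["rot"])
P={"h1":[(213,187),(148,207),(143,255),(188,297),(250,270),(259,215)],"h2":[(615,168),(552,188),(545,250),(588,293),(655,265),(663,213)]}
C={n:np.mean(P[n],0) for n in P}
X,e=meet([px(n,*C[n]) for n in P]); print("top",X,e[0])
for n in P:
    pts=np.array([ (lambda o,d:o+d*(70-o[2])/d[2])(*px(n,*p))[:2] for p in P[n]]); c=pts.mean(0); v=pts-c
    a=np.angle(np.mean(np.exp(6j*np.arctan2(v[:,1],v[:,0]))))/6   # vertex angle mod 60deg
    print(n,c,"r",np.hypot(*v.T).round(1),"flat normals",[(a+np.pi/6+k*np.pi/3)%np.pi for k in range(3)],"rack x",RY+np.pi/2)
E
```

```text
top [434.06393072 303.59623257  68.03651108] 0.0783786639302029
h1 [433.23320976 303.40916269] r [12.7 13.5 13.  14.6 13.3 13.9] flat normals [np.float64(0.5010419954391655), np.float64(1.548239546635763), np.float64(2.595437097832361)] rack x 1.6967963267948964
h2 [433.49775546 303.6058309 ] r [13.4 13.6 12.7 14.1 13.1 12.7] flat normals [np.float64(0.46635291748106633), np.float64(1.513550468677664), np.float64(2.5607480198742616)] rack x 1.6967963267948964
```

The hex top is at (434, 303.6), height 68 against 70 nominal, and its radius of 13.5 mm fits 24 mm across flats. The flat normal is at 1.53 rad, so I grasp along that.

```bash
python3 - <<'E'
from act import *
GY["hex"]=1.53
job("hex")
ctrl.move_ptp([566,-40,300],down(TY-np.pi/2)); ctrl.hold(.2)
im,_=optics.grab_frame("wrist"); s=sensors.read_state()
c=wproj([566,46,30],np.array(s["eef_pos"]),s["eef_rot"]).astype(int); print(c)
a=im[max(c[1]-130,0):c[1]+130,c[0]-80:c[0]+80,::-1]; a=cv2.resize(a,None,fx=2.2,fy=2.2,interpolation=cv2.INTER_CUBIC)
p,_=optics.grab_frame("scene"); b=cv2.resize(p[150:270,290:420,::-1],None,fx=3,fy=3,interpolation=cv2.INTER_CUBIC)
h=max(len(a),len(b)); f=lambda i:np.pad(i,((0,h-len(i)),(0,0),(0,0))); cv2.imwrite("pics/end.png",np.hstack([f(a),f(b)])); say("end")
E
```

```text
hex at t39.6 [434.3 304.2  58.3] w49.9 g0.0 [ 0.   0.2 -0.1]
gripped t40.0 [434.4 304.2  58.4] w23.5 g58.9 [0.8 0.9 2.2]
up t41.4 [433.  303.5 228.4] w23.3 g58.8 [ 0.6  0.2 -2.2]
over floor t44.3 [560.1 116.4  59.3] w23.6 g58.8 [ 0.4 -0.5 -2. ]
set True, aim z 55.0 t44.7 [560.1 116.4  55.4] w23.3 g59.6 [-0.6 -0.4  5.2]
clear t46.5 [559.1 116.4 229. ] w48.0 g0.0 [ 0.6  0.9 -0.7]
[329 119]
end t47.5 [565.7 -38.6 299.1] w48.0 g0.0 [-0.   1.   0.1]
```

View pics/end.png

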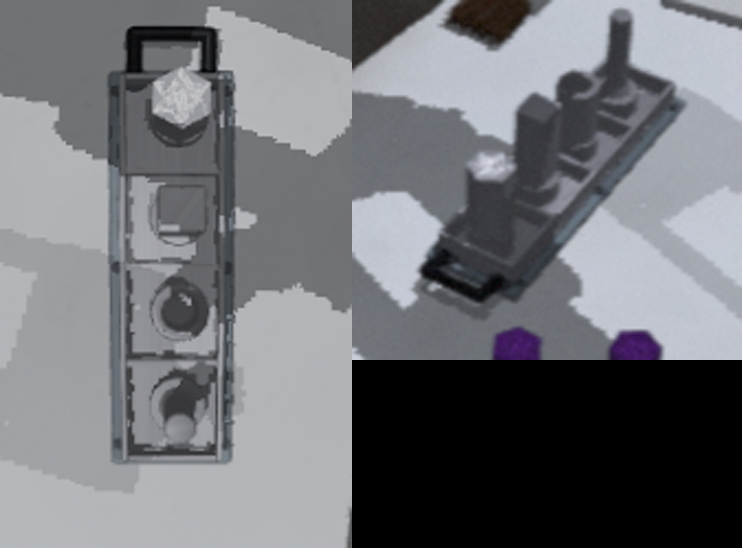

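All four tools stand in mirrored order. They seem to sit about 4 mm off along the tray's x, and the hex perhaps more along y, so I'll measure the offsets from a picture taken straight above.

```bash
python3 - <<'E'
from act import *
import json
u=np.array([np.cos(TY),np.sin(TY)]); V={};out=[]
for n,yy in(("e1",-70),("e2",60)):
    p=TC+u*(yy-81+10); ctrl.move_ptp([*p,200],down(TY-np.pi/2)); ctrl.hold(.3); s=sensors.read_state(); im,_=optics.grab_frame("wrist")
    cv2.imwrite(f"pics/{n}.png",im[...,::-1]); c=wproj([*(TC+u*(yy/60*47)),22],np.array(s["eef_pos"]),s["eef_rot"]).astype(int); b=[int(c[0]-65),int(max(c[1]-90,0))]
    V[n]=dict(pos=list(map(float,s["eef_pos"])),rot=np.array(s["eef_rot"]).tolist(),b=b)
    out.append(cv2.resize(im[b[1]:b[1]+190,b[0]:b[0]+130,::-1],(390,570),interpolation=cv2.INTER_CUBIC))
json.dump(V,open("E.json","w")); print({k:v["b"] for k,v in V.items()}); cv2.imwrite("pics/end2.png",np.hstack(out))
E
```

```text
{'e1': [253, 25], 'e2': [255, 59]}
```

View pics/end2.png

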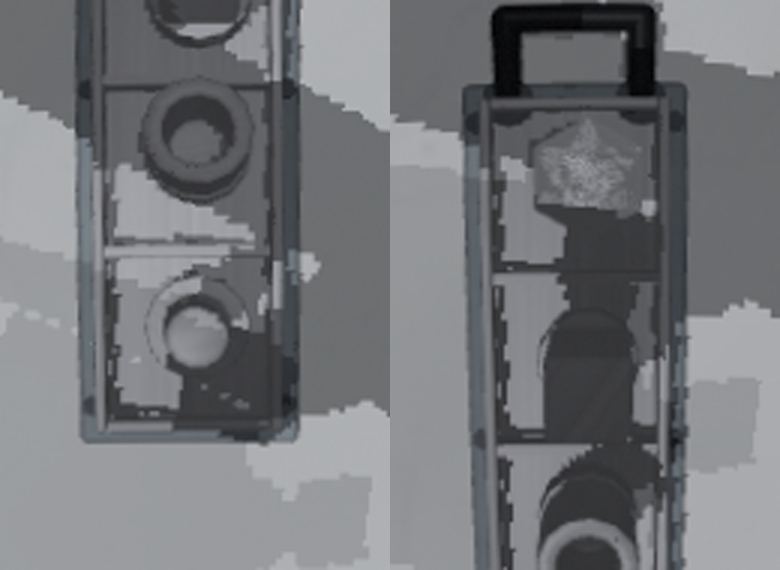

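```bash
python3 - <<'E'
from act import *
import json
np.set_printoptions(precision=1,suppress=True)
V=json.load(open("E.json"))
def pt(n,x,y,z):
    x-=390*(n=="e2"); o,d=wray((V[n]["b"][0]+(x+.5)/3-.5,V[n]["b"][1]+(y+.5)/3-.5),V[n]["pos"],V[n]["rot"]); return (o+d*(z-o[2])/d[2])[:2]
u=np.array([np.cos(TY),np.sin(TY)]); w=np.array([u[1],-u[0]])
fr=lambda p:np.array([(p-TC)@w,(p-TC)@u])
for n in V:
    o,_=wray((320,240),V[n]["pos"],V[n]["rot"]); print(n,"cam in tray frame",fr(o[:2]),o[2])
for n,k,a,b,z,ex in[("e1","div23",(101,249),(272,249),22,"-47"),("e1","div12",(104,85),(272,85),22,"0"),("e1","end",(101,427),(277,427),22,"-94"),("e2","endh",(488,103),(665,103),22,"94"),("e2","div",(492,271),(662,271),22,"47"),("e2","d2",(495,442),(665,440),22,"0")]:
    A,B=fr(pt(n,*a,z)),fr(pt(n,*b,z)); print(n,k,A,B,"mid",(A+B)/2,"expect 0,",ex)
for n,k,a,z in[("e1","pin foot top",(198,324),23),("e1","tube top",(198,136),61),("e2","tube top",(587,570),61),("e2","sq foot bottom arc",(589,308),9),("e2","sq top",(588,400),75),("e2","hex top",(588,163),67)]: print(n,k,fr(pt(n,*a,z)))
for k,p in dict(pin=(572.8,-24.1),tube=(568.6,22.8),sq=(564.3,69.6),hex=(560.1,116.4)).items(): print("release",k,fr(np.array(p)))
E
```

```text
e1 cam in tray frame [  0.3 -59. ] 320.01849210959506
e2 cam in tray frame [-0.  69.4] 317.9376980825398
e1 div23 [-25.4 -48. ] [ 19.5 -48.1] mid [ -3.  -48.1] expect 0, -47
e1 div12 [-24.5  -3.5] [19.3 -3.6] mid [-2.6 -3.5] expect 0, 0
e1 end [-25.9 -95.9] [ 21.3 -95.9] mid [ -2.3 -95.9] expect 0, -94
e2 endh [-25.7  92.4] [20.3 92.3] mid [-2.7 92.4] expect 0, 94
e2 div [-25.1  47.6] [19.8 47.5] mid [-2.6 47.6] expect 0, 47
e2 d2 [-25.1   1. ] [21.2  1.5] mid [-2.   1.2] expect 0, 0
e1 pin foot top [  0.1 -68.3]
e1 tube top [  0.1 -23.2]
e2 tube top [ -0.1 -22.1]
e2 sq foot bottom arc [ 0.6 36.1]
e2 sq top [ 0.2 22.7]
e2 hex top [ 0.2 75.1]
release pin [  0.2 -70.6]
release tube [  0.3 -23.5]
release sq [ 0.2 23.5]
release hex [ 0.3 70.5]
```

Measured in one frame, the tray's true centre is about (-2.6, -1) mm from my estimate. All tools are therefore within about 3–6 mm of their compartment centres, inside the 10 mm tolerance. They are upright, and the arm is clear.

```bash
python3 -c "
from plant import ctrl
print(ctrl.finish_job())"
```

```text
the job is handed in; nothing more can be done
None
```

All four tools stand upright in the feed tray in mirrored order (pin farthest from the handle, then tube, square, and hex next to it), each about 3–6 mm from its compartment centre by my measurement, and the job is handed in at about 48 s, with no verdict returned.

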